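# White-reference a dip probe, then hold it centred in the sample cell

## Task

Lift the dip probe out of its stand and take a white reference: aim its tip square at the middle of the sloping white disc from about 20 mm away, without touching the disc or the grey plate around it, and hold it still there for two seconds. Then lower the probe's thin stem upright through the round hole in the top of the sample cell, never touching the cell, until the tip is about 40 mm below the top of the hole, and finish while still holding it there, motionless and centred in the hole. Leave the tip box, bottle and beaker alone.

Things in the scene. Friction and masses are not known exactly. Their poses are not given: they have to be found in the camera images.
- probe: Loose dip probe, about 120 g, hanging upright in the stand. Origin at the stem's bottom end (tip), z up the stem. Steel stem 8 mm thick, z 0 to 80 mm; black round collar 34 mm wide, z 80 to 86, rests on the stand; then a grey handle, 24 x 24 mm square, flat sides facing x and y, z 86 to 156. Grasp two opposite flat sides at about z 128. Any side will do.
- stand: Fixed white stand, origin at the centre of its underside, z up. Top plate 110 x 70 mm (x, y), 10 mm thick, top at 95 mm, with a central 18 mm through hole where the probe's stem hangs; side walls at x -50 and +50 mm; foot 110 x 100 x 8 mm. At the start the probe's tip is 15 mm above the table; lift it by 85 mm or more to clear the plate.
- tile: Fixed white disc, 40 mm wide, in a grey square plate (72 x 72 mm, face 2 mm below the disc's) sloping 18 degrees on a metal holder with a 90 x 80 mm foot. Origin at the centre of the disc's face, 42 mm above the table; z axis square out of the face, leaning 18 degrees from vertical, away from the robot's side.
- cell: Fixed sample cell, a grey block 90 x 90 mm on a black foot 100 x 100 x 10 mm, total height 65 mm. Origin at the centre of its underside, z up. One round vertical hole of 20 mm diameter in the middle of its flat top, 55 mm deep, with a closed bottom. Four flat dark screw heads at the corners of the top, 1.5 mm proud.
- cell_mouth (a point): Centre of the hole in the cell's top face, 65 mm above the table, z up along the hole's axis.
- tipbox: Loose bystander: frosted pipette-tip box, 85 x 120 x 55 mm, its lid standing open on the far side, 125 mm high in all. Origin at the centre of its underside.
- bottle: Loose bystander: brown bottle 60 mm in diameter, 130 mm high. Origin at the centre of its underside.
- beaker: Loose bystander: open glass beaker 66 mm in diameter, 75 mm high. Origin at the centre of its underside.
Things that resemble listed ones, but are neither listed nor needed, are in the scene too. Of the things like the probe, leave any that is red; of the rest the larger one is meant.

How it is judged:
On the way, in this order (a step that is already met when the one before it is completed fails the run):
1. the probe is lifted clear of its stand (contact force between probe and the fingers above 0.5 N and z of probe in the frame of stand above 0.098 m), for 0.1 s.
2. the held probe is aimed at the white disc, square to it and still, for 1 s: tip within 10 mm of the disc's middle axis, 8 to 35 mm from its face, axis within 0.2 rad of square (contact force between probe and the fingers above 0.5 N and angle between the z axis of probe and the z axis of tile, either way round below 0.2 rad and x of probe in the frame of tile between -0.01 and 0.01 m and y of probe in the frame of tile between -0.01 and 0.01 m and z of probe in the frame of tile between 0.008 and 0.035 m and linear speed of probe below 0.02 m/s), for 1 s.
3. the stem has entered the cell's hole (horizontal distance between probe and cell_mouth below 0.008 m and z of probe in the frame of cell_mouth below -0.005 m), for 0.1 s.
At the end, for the whole second after the job is handed in: The fingers still hold the probe, which touches nothing else: its tip is 30 to 50 mm below the top of the cell's hole, within 3.5 mm of the hole's axis, the stem upright within 0.08 rad, and it stays still (under 10 mm/s) (contact force between probe and the fingers above 0.5 N and horizontal distance between probe and cell_mouth below 0.0035 m and z of probe in the frame of cell_mouth between -0.05 and -0.03 m and angle between probe's own z axis and vertical below 0.08 rad and linear speed of probe below 0.01 m/s and contact force between probe and cell below 0.2 N); the arm keeps its last pose, push and grip.
It fails at once if the probe touches the sample cell (contact force between probe and cell above 0.2 N).
It fails at once if the probe touches the white disc or the plate around it (contact force between probe and tile above 0.2 N).
It fails at once if the tip box, bottle or beaker is moved more than 15 mm (distance of any of tipbox, bottle, beaker from where it was at the start of the episode above 0.015 m).
It also fails if it takes over 64 s, if anything falls off the work surface, if the arm or the gripper's body presses on something with over 40 N, if the wrist force passes 120 N, or if a joint passes its speed limit or range.

## Robot

A 6-joint arm with a two-finger parallel gripper is mounted at the origin on the work surface. World frame = base frame: x ahead of the robot, y to its left, z up, the work surface at z = 0. Lengths are in m, angles in rad, forces in N, time in s.
With the tool pointing down it reaches from about 0.3 to 0.875 m from the base axis. Payload 4.2 kg.
Tool frame: the origin (TCP) lies midway between the tips of the shut fingers; the grasp point (between the pads) lies 19 mm behind it; z points along the fingers, y is the direction in which the jaws open and shut (so a half turn about z gives the same grasp; the last joint's range is limited). The gripper opens to 85 mm and grips with 20 to 120 N. Pads are 22 mm wide; open, the fingers measure 114 mm over their backs; the gripper's body (76 mm by 85 mm) begins 54 mm behind the grasp point. The pads swing forward as they close: fully open they stand 13 mm farther back than shut.
Start: joints at [-1.321, 0.32, 1.565, -0, 1.257, -0.02], TCP at [0.153, -0.554, 0.231] pointing down, gripper open.
Joint ranges: [-3.11, 3.11], [-0.84, 2.01], [0.21, 2.61], [-1.34, 4.49], [0.05, 2.63], [-2.56, 2.56]. Speed limits (rad/s): [2.57, 2.57, 3.14, 3.14, 3.14, 3.14].

## Interface

Orientations are given as a unit quaternion [x, y, z, w].
In Python, from plant import r, viewer gives the robot as it stands.
- The arm moves only by the tool play_rows, never from a script. Its argument "targets" is a list of rows, each an object with "linear": the shift along the world's x, y, z in mm, a list of three; "rotation": the turn, a rotation vector about the world's x, y, z in degrees, a list of three; "hand": the opening, from 0 (shut) to 1 (fully open). In form: [{"linear": [dx, dy, dz], "rotation": [rx, ry, rz], "hand": hand}, ...]. A call has exactly 5 rows; each row is the pose to reach, as a shift and turn from the pose commanded when the call began; what a row does not reach only later rows make up. A row lasts 1/10 s, in which the tool goes at most 50 mm and 8.59 degrees, less where a joint would pass 70% of its speed; a pose out of reach is approached as far as the arm can. A call with a gripper value outside its range is refused whole. The fingers move at their own pace and stop on an object; "grip_force" is the grip in N (left out, the last holds). Time passes only in rows, so rows that repeat a pose let the fingers close, or fill a call up. It gives the time, the measured TCP pose, the force and the opening at its end, in the units of the state.
- r.get_state(): the state, without advancing time (a new reading comes with each control period).
- viewer.snapshot(name): name is "scene" or "top" or "wrist"; returns a dict with "color" (420x560x3 uint8, red, green, blue), "range_z" (420x560 float32, m along the optical axis (not along the pixel's ray), 0 where there is no reading), "K" (3x3 intrinsics, pixels), "k1" (the pictures are not rectified: a ray, as slopes to the right and down, at radius r is drawn at 1 + k1 r^2 times it, then the intrinsics apply), "R" (3x3) and "t" (3): a world point X has camera coordinates R X + t. Camera axes: x right, y down, z forward; pixel columns grow to the right and rows downward; lengths in m; the calibration is good to about 2 mm. A picture is of the moment at which its call begins.
- r.finish_job(): hands the job in, once; it reports no verdict.
The state is a dict: "time_s": time; "joints": joint angles; "joint_vel": joint speeds; "effort": joint torques, N m; "ee_pos": TCP position; "tool_rot": TCP orientation; "ft_force": force on the tool from outside, world axes, zero at the start; "wrist_torque": the same for the moment, N m; "grip_width": opening from 0.0 (shut) to 1.0 (fully open).
Only numpy, scipy, OpenCV 4.12 (cv2) and the standard library are available. Lean on these libraries where they do the work, as an engineer would, in place of code of your own. Each camera call takes 0.05 s, during which the arm holds its last target.

## Working session

There is one attempt and no reset: what is moved stays moved. The work goes in short steps, Python scripts to look and compute and a tool call to move; the robot and the scene stay as the last step left them, time stands still between calls to the robot, and variables do not carry over. Pictures are saved under pics/ and viewed, and the job is handed in when it is done.

Besides the shell and the picture viewer there is one more tool, called after "Emit:" as name(argument=value, ...) on one line, values as JSON. play_rows: Moves the arm, as the interface text tells. Its arguments: {"type":"object","properties":{"targets":{"type":"array","items":{"type":"object","properties":{"linear":{"type":"array","items":{"type":"number"}},"rotation":{"type":"array","items":{"type":"number"}},"hand":{"type":"number"}}}},"grip_force":{"type":"number"}},"required":["targets"]}

```bash
ls; mkdir -p pics; cat > h.py <<'E'
import numpy as np, cv2
from plant import r, viewer
def snap(n,f):
    s=viewer.snapshot(n); cv2.imwrite('pics/'+f+'.png',s['color'][:,:,::-1]); np.savez('pics/'+f+'.npz',**s); return s
def load(f): return dict(np.load('pics/'+f+'.npz'))
def ray(s,u,v):
    K=s['K'];k=float(s['k1']);xd=(u-K[0,2])/K[0,0];yd=(v-K[1,2])/K[1,1];x,y=xd,yd
    for _ in range(30):
        f=1+k*(x*x+y*y);x,y=xd/f,yd/f
    R=s['R'];return -R.T@s['t'],R.T@np.array([x,y,1.])
def plane(s,u,v,z):
    c,d=ray(s,u,v);return c+d*(z-c[2])/d[2]
def deep(s,u,v):
    c,d=ray(s,u,v);return c+d*float(s['range_z'][int(round(v)),int(round(u))])
def proj(s,X):
    p=s['R']@np.array(X)+s['t'];x,y=p[:2]/p[2];f=1+float(s['k1'])*(x*x+y*y);return s['K'][0,0]*x*f+s['K'][0,2],s['K'][1,1]*y*f+s['K'][1,2]
def cloud(s):
    K=s['K'];h,w=s['range_z'].shape;u,v=np.meshgrid(np.arange(w),np.arange(h))
    xd=(u-K[0,2])/K[0,0];yd=(v-K[1,2])/K[1,1];x,y=xd,yd
    for _ in range(30):
        f=1+float(s['k1'])*(x*x+y*y);x,y=xd/f,yd/f
    z=s['range_z'];P=np.stack([x*z,y*z,z],-1);return (P-s['t'])@s['R']
E
python3 - <<'E'
from h import *
print(r.get_state())
for n in('scene','top','wrist'):
    s=snap(n,n+'0');print(n,s['K'],s['k1'],-s['R'].T@s['t'],s['R'][2])
E
```

```text
pics
{'time_s': 0.0, 'joints': array([-1.32102190e+00,  3.20284218e-01,  1.56568974e+00,  2.26848433e-07,
        1.25741904e+00, -1.99928800e-02]), 'joint_vel': array([ 0.00131157, -0.00084296,  0.00046407,  0.00031794,  0.00302696,
        0.00123921]), 'effort': array([ 7.09142896e-04, -4.15515411e+01, -2.34159046e+01,  1.48428021e-04,
        8.17241234e-03, -5.04916045e-06]), 'ee_pos': array([ 0.15312515, -0.55372745,  0.23048253]), 'tool_rot': array([ 9.90916587e-01,  1.34474933e-01, -1.03087377e-04, -8.94253730e-04]), 'ft_force': array([-0.14567511,  0.18283222,  0.54117924]), 'wrist_torque': array([ 0.01794508, -0.05238933, -0.02312819]), 'grip_width': 1.0041825949668441}
scene [[388.95974352   0.         277.20390447]
 [  0.         388.95974352 217.03355053]
 [  0.           0.           1.        ]] -0.01893661077500572 [ 0.82802788 -0.42625718  0.6457298 ] [-0.28489511  0.57988936 -0.76325822]
top [[424.89612562   0.         272.09055628]
 [  0.         424.89612562 208.47902496]
 [  0.           0.           1.        ]] -0.12878248602747758 [0.54067615 0.02470052 0.95315727] [ 0.05596264 -0.03736299 -0.99773353]
wrist [[333.44974283   0.         279.85206782]
 [  0.         333.44974283 208.97842472]
 [  0.           0.           1.        ]] -0.07386238371360306 [ 0.22869249 -0.53263938  0.37443965] [-0.29615976 -0.08057083 -0.95173407]
```

View pics/scene0.png

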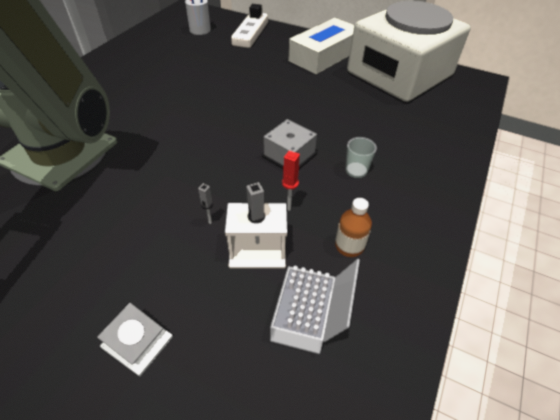

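View pics/top0.png

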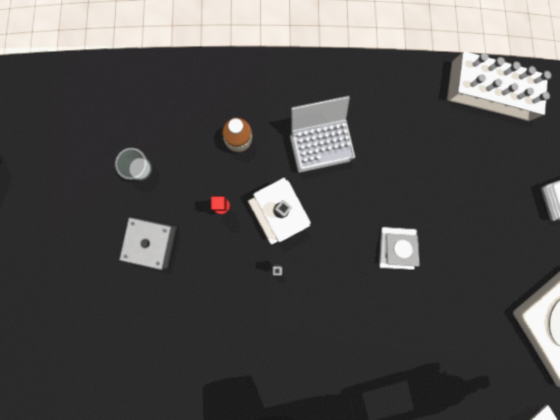

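View pics/wrist0.png

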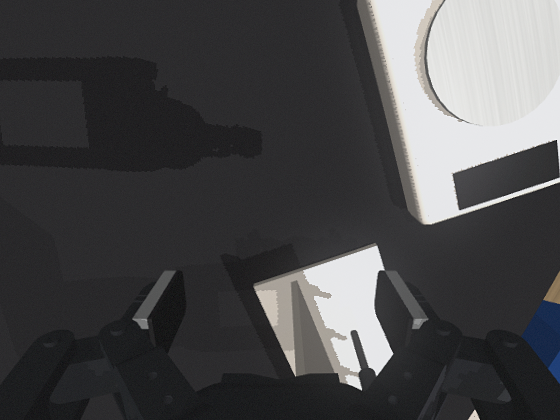

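The pictures show the grey probe in its white stand at top (282,208). The red probe is at (220,205) and the small one at (277,271). The tile disc is at (403,249) and the cell's hole at (145,243). The beaker, bottle and tip box are beyond them.

```bash
python3 - <<'E'
from h import *
t=load('top0');s=load('scene0')
for n,d in(('top',t),('scene',s)):
    C=d['color'];c={'top':[(282,208),(145,243),(400,249)],'scene':[(257,215),(290,140),(131,332)]}[n]
    ims=[cv2.resize(C[v-45:v+45,u-45:u+45,::-1],(264*1,264),interpolation=cv2.INTER_NEAREST) for u,v in c]
    cv2.imwrite(f'pics/crop_{n}.png',np.hstack(ims))
P=cloud(t)
for nm,(u,v) in dict(probe=(283,209),stand1=(265,200),stand2=(292,230),stand3=(300,212),cell=(160,243),cell2=(130,240),hole=(145,243),disc=(403,249),table=(340,300)).items(): print(nm,P[v,u].round(4))
Q=cloud(s)
for nm,(u,v) in dict(probe=(256,188),stand1=(235,218),stand2=(275,222),cell=(290,128),hole=(290,136),disc=(131,332),table=(200,300)).items(): print('s',nm,Q[v,u].round(4))
E
```

```text
probe [ 0.5833 -0.0246  0.1728]
stand1 [0.6061 0.0068 0.0956]
stand2 [ 0.5449 -0.0474  0.094 ]
stand3 [ 0.5812 -0.0639  0.0963]
cell [0.5201 0.2259 0.0659]
cell2 [0.5265 0.2904 0.0626]
hole [0.5192 0.269  0.022 ]
disc [ 0.5008 -0.2956  0.0428]
table [ 0.3866 -0.162   0.002 ]
s probe [ 0.5897 -0.0253  0.1718]
s stand1 [ 0.5545 -0.0462  0.095 ]
s stand2 [ 0.624  -0.0197  0.0941]
s cell [0.5092 0.283  0.0641]
s hole [0.5172 0.2676 0.0534]
s disc [ 0.5028 -0.2954  0.0402]
s table [ 0.5527 -0.1801  0.0009]
```

View pics/crop_top.png

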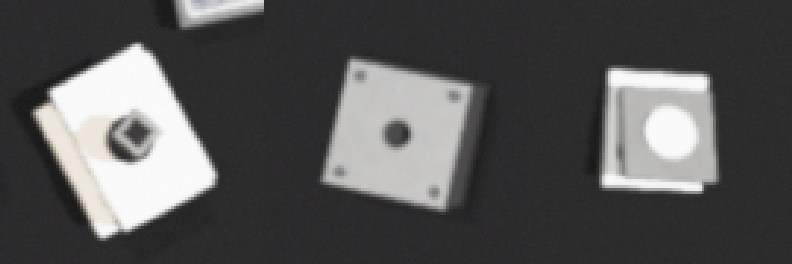

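View pics/crop_scene.png

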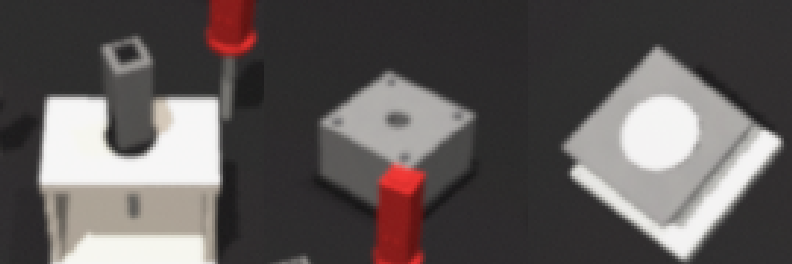

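```bash
python3 - <<'E'
from h import *
t=load('top0');s=load('scene0')
def cen(m,u,v):
    n,l,st,c=cv2.connectedComponentsWithStats(m.astype(np.uint8));
    k=l[v,u]
    ct,_=cv2.findContours((l==k).astype(np.uint8),cv2.RETR_EXTERNAL,cv2.CHAIN_APPROX_NONE);ct=max(ct,key=len)
    return c[k],st[k],cv2.fitEllipse(ct),ct
def tri(a,ua,b,ub):
    c1,d1=ray(a,*ua);c2,d2=ray(b,*ub)
    k=np.linalg.lstsq(np.stack([d1,-d2],1),c2-c1,rcond=None)[0]
    p,q=c1+k[0]*d1,c2+k[1]*d2;return (p+q)/2,np.linalg.norm(p-q)
G=lambda d:d['color'].max(2).astype(int)
gt,gs=G(t),G(s)
print('gray', gt[249,395:412],gt[243,138:152],gs[332,118:145:2],gs[136,280:300])
a=cen(gt>225,403,249);b=cen(gs>225,131,332)
print('disc',a[0],a[1],b[0],b[1],tri(t,a[2][0],s,b[2][0]),plane(t,*a[2][0],.042),plane(s,*b[2][0],.042))
a=cen(gt<95,145,243);b=cen(gs<95,290,136)
print('hole',a[0],a[1],b[0],b[1],tri(t,a[0],s,b[0]),plane(t,*a[0],.065),plane(s,*b[0],.065))
# tile plane normals by depth
for n,d,c in(('t',t,(403,249)),('s',s,(131,332))):
    g=G(d);P=cloud(d);k=cen(g>225,*c);m=np.zeros(g.shape,np.uint8);cv2.drawContours(m,[k[3]],-1,1,-1);m=cv2.erode(m,np.ones((3,3)))
    X=P[(m>0)&(d['range_z']>0)];X0=X.mean(0);U,S,V=np.linalg.svd(X-X0);nn=V[2]*np.sign(V[2][2]);print(n,len(X),X0,nn,np.degrees(np.arccos(nn[2])),S/np.sqrt(len(X)))
# cell / tile / stand min area rects
E
```

```text
gray [243 249 250 250 250 250 250 250 250 250 250 250 250 250 250 249 240] [195 182 145  98  79  77  75  75  71  55  48 100 167 191] [230 244 244 244 244 244 244 244 244 244 245 244 241 192] [176 176 176 175 175 167 142 110  94  95  97  98 100 111 139 167 175 175
 176 175]
disc [403.         248.52868852] [395 240  17  18 244] [130.19624217 331.65970772] [118 320  26  24 479] (array([ 0.50187208, -0.29591005,  0.04150009]), np.float64(0.00031917399082665875)) [ 0.50177557 -0.29585013  0.042     ] [ 0.50227989 -0.29592513  0.042     ]
hole [145. 243.] [142 240   7   7  45] [410.6051285  194.47437173] [    0     0   560   420 70352] (array([0.67375447, 0.266147  , 0.01099431]), np.float64(0.3097390012926624)) [0.52016192 0.2577559  0.065     ] [0.82844246 0.1984026  0.065     ]
t 178 [ 0.50181453 -0.2958195   0.04214224] [ 0.32263389 -0.05084074  0.94515744] 19.063452753263952 [0.00872505 0.00856931 0.00162916]
s 383 [ 0.50199638 -0.295796    0.04149831] [ 0.30533866 -0.02079872  0.95201666] 17.821117839238696 [0.00882615 0.00860002 0.00116868]
```

Emit:
play_rows(targets=[{"linear": [25,30,12],"rotation": [0,0,0],"hand": 1},{"linear": [55,68,24],"rotation": [0,0,0],"hand": 1},{"linear": [86,106,36],"rotation": [0,0,0],"hand": 1},{"linear": [117,143,48],"rotation": [0,0,0],"hand": 1},{"linear": [148,180,60],"rotation": [0,0,0],"hand": 1}])

```text
time_s: 0.65
ee_pos: [0.302, -0.3725, 0.2916]
tool_rot: [0.991, 0.134, 0.0, -0.0]
ft_force: [1.0, -0.4, 0.6]
grip_width: 0.998
```

Emit:
play_rows(targets=[{"linear": [31,38,0],"rotation": [0,0,0],"hand": 1},{"linear": [62,76,0],"rotation": [0,0,0],"hand": 1},{"linear": [93,114,0],"rotation": [0,0,0],"hand": 1},{"linear": [124,152,0],"rotation": [0,0,0],"hand": 1},{"linear": [155,190,0],"rotation": [0,0,0],"hand": 1}])

```text
time_s: 1.15
ee_pos: [0.4571, -0.1824, 0.2913]
tool_rot: [0.991, 0.135, 0.0, 0.0]
ft_force: [1.1, -1.1, 0.6]
grip_width: 0.998
```

Emit:
play_rows(targets=[{"linear": [31,38,0],"rotation": [0,0,0],"hand": 1},{"linear": [62,76,0],"rotation": [0,0,0],"hand": 1},{"linear": [93,114,0],"rotation": [0,0,0],"hand": 1},{"linear": [115,140,0],"rotation": [0,0,0],"hand": 1},{"linear": [128,159,0],"rotation": [0,0,0],"hand": 1}])

```text
time_s: 1.65
ee_pos: [0.5856, -0.0229, 0.2905]
tool_rot: [0.991, 0.136, -0.0, -0.0]
ft_force: [-0.1, -0.3, 0.4]
grip_width: 0.998
```

```bash
python3 - <<'E'
from h import *
s=snap('wrist','w1');st=r.get_state();print(st['ee_pos'],st['tool_rot'],st['joints'],st['time_s'],st['ft_force'])
E
```

```text
[ 0.58695812 -0.02065788  0.29022956] [ 9.90675577e-01  1.36234384e-01  5.07837184e-04 -1.35523056e-03] [-0.05630951  0.3096271   1.4312781   0.00289698  1.40021112  1.2406767 ] 1.7 [ 2.11443158  1.89612279 -0.07668937]
```

View pics/w1.png

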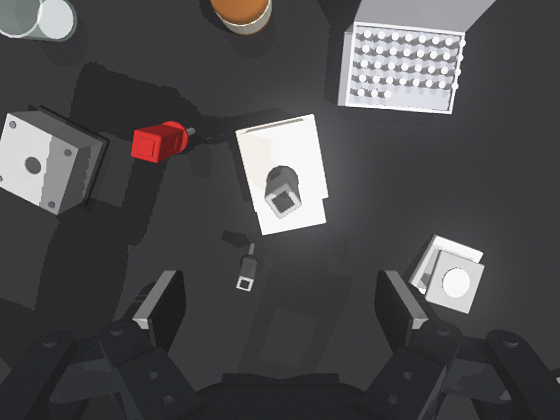

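The wrist view shows the handle top at (283,202), the collar below it and the stand plate around it. The cell's hole is at (33,165) and the disc at (457,283).

```bash
python3 - <<'E'
from h import *
s=snap('wrist','w2');st=r.get_state();print(st['ee_pos'],st['tool_rot'],st['time_s'])
w=s;t=load('top0')
C=cv2.resize(w['color'][165:265,225:345,::-1],(720,600),interpolation=cv2.INTER_CUBIC);cv2.imwrite('pics/w2c.png',C)
C=cv2.resize(t['color'][190:230,262:302,::-1],(600,600),interpolation=cv2.INTER_CUBIC);cv2.imwrite('pics/t0c.png',C)
print('cam',-w['R'].T@w['t'], proj(w,(.502,-.2959,.042)),proj(w,(.519,.258,.065)))
E
```

```text
[ 0.58548021 -0.02268017  0.29026687] [ 9.90667625e-01  1.36298445e-01 -4.00865821e-04 -4.80138356e-04] 1.75
cam [6.62277125e-01 5.78842062e-04 4.34211192e-01] (np.float64(457.4817531049299), np.float64(284.4625376085164)) (np.float64(35.871545890573174), np.float64(168.20905375800493))
```

View pics/w2c.png

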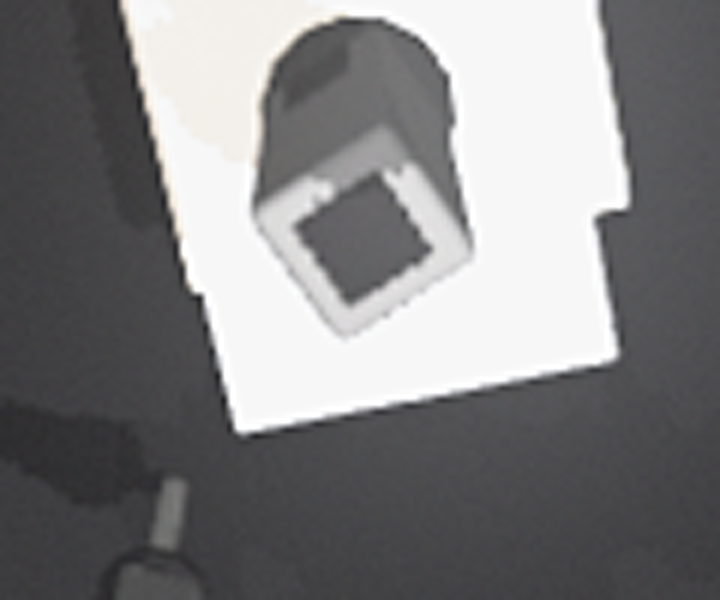

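View pics/t0c.png

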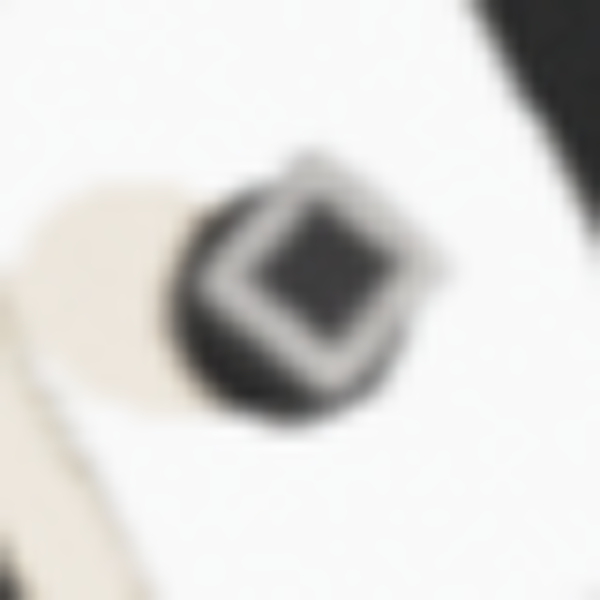

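```bash
python3 - <<'E'
from h import *
w=load('w2');t=load('top0');s=load('scene0')
def tri(*ob):
    A=np.zeros((3,3));b=np.zeros(3)
    for d,u in ob:
        c,q=ray(d,*u);q/=np.linalg.norm(q);M=np.eye(3)-np.outer(q,q);A+=M;b+=M@c
    p=np.linalg.solve(A,b)
    return p.round(4),[round(float(np.linalg.norm(np.cross(p-ray(d,*u)[0],(lambda q:q/np.linalg.norm(q))(ray(d,*u)[1])))),4) for d,u in ob]
wc=(np.array([(255,213),(347,335),(472,250),(385,125)])+.5)/6-.5+[225,165]
tc=(np.array([(307,150),(450,270),(333,390),(203,280)])+.5)/15-.5+[262,190]
for n,d,c in(('w',w,wc),('t',t,tc)):
    X=np.array([plane(d,*p,.171) for p in c])
    e=np.roll(X,-1,0)-X
    print(n,X.mean(0).round(4),np.linalg.norm(e,axis=1).round(4),(np.degrees(np.arctan2(e[:,1],e[:,0]))%90).round(1))
print('handle top',tri((w,wc.mean(0)),(t,tc.mean(0))))
# hole
def blob(d,u,v,lo,hi,R=14):
    g=d['color'].max(2).astype(float)[v-R:v+R+1,u-R:u+R+1]
    W=np.clip((hi-g)/(hi-lo),0,1);W[W<.25]=0
    n,l,st,c=cv2.connectedComponentsWithStats((W>0).astype(np.uint8));k=l[R,R];W[l!=k]=0
    yy,xx=np.mgrid[-R:R+1,-R:R+1];return np.array([u+(W*xx).sum()/W.sum(),v+(W*yy).sum()/W.sum()]),st[k]
ht=blob(t,145,243,90,185,8);hs=blob(s,290,136,110,165,8);hw=blob(w,33,165,60,110,15)
gw=w['color'].max(2);print(gw[165,18:50])
print('hole',ht,hs,hw)
for d,h in((t,ht),(s,hs),(w,hw)): print(plane(d,*h[0],.065).round(4))
print(tri((t,ht[0]),(s,hs[0]),(w,hw[0])),tri((t,ht[0]),(s,hs[0])))
g=(gw>225).astype(np.uint8);n,l,st,c=cv2.connectedComponentsWithStats(g);k=l[283,457];print(st[k],c[k],plane(w,*c[k],.042))
# yaw of tile normal
P=cloud(w);m=cv2.erode((l==k).astype(np.uint8),np.ones((3,3)))>0;X=P[m];X0=X.mean(0);V=np.linalg.svd(X-X0)[2];print(X0,V[2]*np.sign(V[2][2]))
E
```

```text
w [ 0.5868 -0.0247  0.171 ] [0.0218 0.0212 0.0215 0.0216] [51.1 51.5 50.1 50.6]
t [ 0.5859 -0.0249  0.171 ] [0.023  0.0207 0.021  0.0206] [49.5 45.2 49.3 50.9]
handle top (array([ 0.586 , -0.025 ,  0.1678]), [0.0001, 0.0001])
[220 220 220 220 221 221 221 222 206 142  95  96  97  97  97  97  97  97
  96  95  96  98  95  90 124 217 222 220 222 188 179 149]
hole (array([144.79426771, 243.05897359]), array([ 3,  3, 10, 11, 89], dtype=int32)) (array([289.91277778, 135.11555556]), array([ 4,  5,  9,  6, 42], dtype=int32)) (array([ 35.04985549, 167.1517341 ]), array([ 10,   9,  15,  16, 162], dtype=int32))
[0.52   0.2582 0.065 ]
[0.5216 0.2569 0.065 ]
[0.52   0.2591 0.065 ]
(array([0.5202, 0.259 , 0.0638]), [0.0005, 0.0007, 0.0009]) (array([0.5203, 0.2589, 0.0631]), [0.0004, 0.0004])
[445 271  27  29 618] [457.74433657 284.8381877 ] [ 0.50155658 -0.29652944  0.042     ]
[ 0.50260814 -0.29452916  0.04466985] [ 0.06946086 -0.78323228  0.61783686]
```

Emit:
play_rows(targets=[{"linear": [0,0,0],"rotation": [0,0,8],"hand": 0.7},{"linear": [0,0,-15],"rotation": [0,0,16],"hand": 0.7},{"linear": [1,-1,-35],"rotation": [0,0,24],"hand": 0.7},{"linear": [2,-1,-55],"rotation": [0,0,32],"hand": 0.7},{"linear": [2,-1,-70],"rotation": [0,0,34.8],"hand": 0.7}])

```text
time_s: 2.25
ee_pos: [0.5851, -0.0272, 0.22]
tool_rot: [0.905, 0.426, -0.001, -0.0]
ft_force: [0.5, 0.1, 0.1]
grip_width: 0.699
```

Emit:
play_rows(targets=[{"linear": [0,0,0],"rotation": [0,0,0],"hand": 0.7},{"linear": [0,0,0],"rotation": [0,0,0],"hand": 0.7},{"linear": [0,0,0],"rotation": [0,0,0],"hand": 0.7},{"linear": [0,0,0],"rotation": [0,0,0],"hand": 0.7},{"linear": [0,0,0],"rotation": [0,0,0],"hand": 0.7}])

```text
time_s: 2.75
ee_pos: [0.5865, -0.0263, 0.2222]
tool_rot: [0.905, 0.425, 0.001, 0.0]
ft_force: [0.5, -0.8, -0.6]
grip_width: 0.698
```

```bash
python3 - <<'E'
from h import *
s=snap('wrist','w3')
for _ in range(2):
    st=r.get_state();print(st['ee_pos'],st['tool_rot'],st['time_s'],st['grip_width'],np.degrees(2*np.arctan2(st['tool_rot'][1],st['tool_rot'][0])));snap('top','t1')
E
```

```text
[ 0.5864674  -0.0262475   0.22194078] [9.05392123e-01 4.24575995e-01 4.81852972e-04 3.09492329e-04] 2.8 0.7005778017594011 50.24766521962856
[ 0.58639243 -0.02620283  0.22176503] [9.05373283e-01 4.24616353e-01 3.45429290e-04 2.29240187e-04] 2.85 0.7009007017796298 50.25276910348502
```

View pics/w3.png

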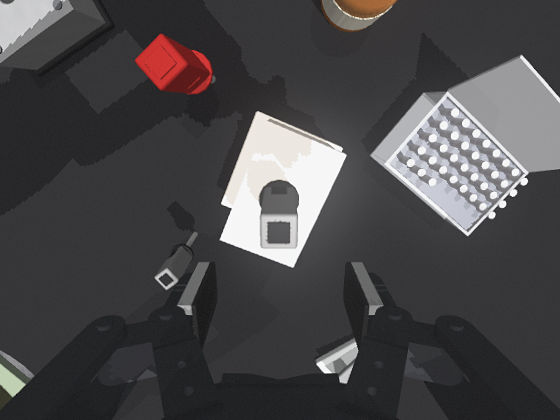

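View pics/t1.png

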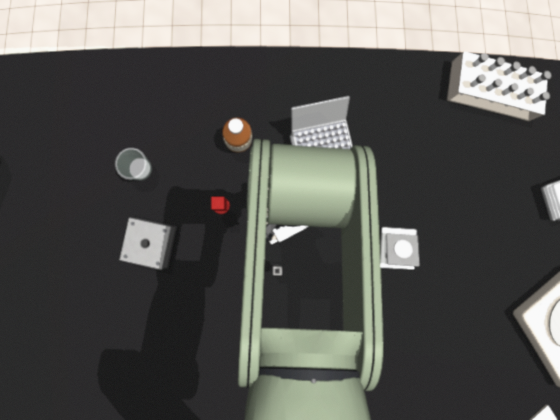

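```bash
python3 - <<'E'
from h import *
w=load('w3');g=w['color'].max(2)
m=((g>150)).astype(np.uint8)
C=cv2.resize(w['color'][195:265,240:320,::-1],(800,700)[:2],interpolation=cv2.INTER_CUBIC)[:600];cv2.imwrite('pics/w3c.png',C)
c=-w['R'].T@w['t'];print(c)
for p in((260.5,216),(260,248.5),(297.5,248),(298,215.5)): print(plane(w,*p,.171).round(4))
print(proj(w,(.5863,-.0249,.171)))
E
```

```text
[0.63619073 0.03477379 0.36605522]
[ 0.5842 -0.0096  0.171 ]
[ 0.5696 -0.0261  0.171 ]
[ 0.5882 -0.0412  0.171 ]
[ 0.6022 -0.0242  0.171 ]
(np.float64(278.9024229796707), np.float64(231.61939319810404))
```

View pics/w3c.png

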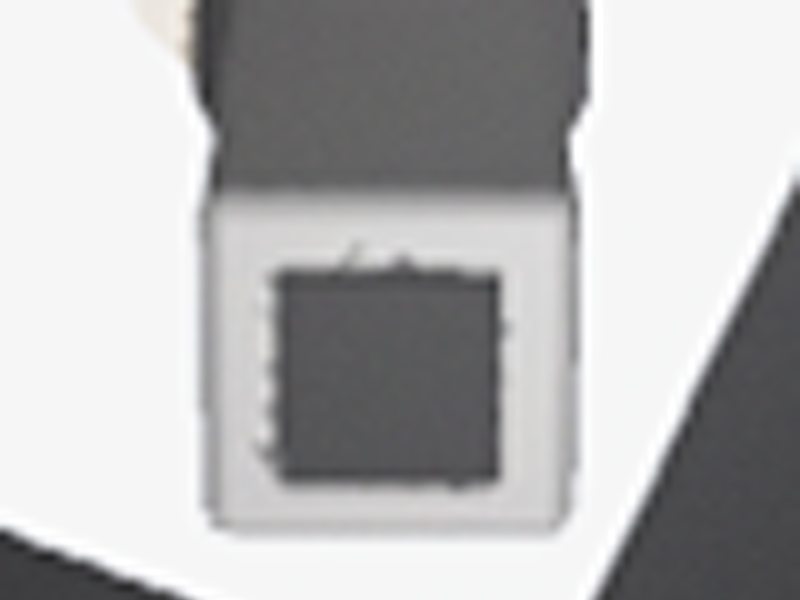

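Emit:
play_rows(targets=[{"linear": [0,1,-20],"rotation": [0,0,0],"hand": 0.7},{"linear": [0,1,-45],"rotation": [0,0,0],"hand": 0.7},{"linear": [0,1,-70],"rotation": [0,0,0],"hand": 0.7},{"linear": [0,1,-90],"rotation": [0,0,0],"hand": 0.7},{"linear": [0,1,-98],"rotation": [0,0,0],"hand": 0.7}])

```text
time_s: 3.4
ee_pos: [0.5851, -0.0251, 0.1213]
tool_rot: [0.905, 0.425, -0.002, -0.001]
ft_force: [0.0, -0.6, -0.0]
grip_width: 0.703
```

Emit:
play_rows(targets=[{"linear": [0,0,0],"rotation": [0,0,0],"hand": 0.7},{"linear": [0,0,0],"rotation": [0,0,0],"hand": 0.4},{"linear": [0,0,0],"rotation": [0,0,0],"hand": 0.3},{"linear": [0,0,0],"rotation": [0,0,0],"hand": 0.2},{"linear": [0,0,0],"rotation": [0,0,0],"hand": 0.1}], grip_force=50)

```text
time_s: 3.9
ee_pos: [0.587, -0.0252, 0.1247]
tool_rot: [0.905, 0.425, 0.001, 0.001]
ft_force: [0.4, 0.1, 3.9]
grip_width: 0.273
```

Emit:
play_rows(targets=[{"linear": [0,0,0],"rotation": [0,0,0],"hand": 0.0},{"linear": [0,0,0],"rotation": [0,0,0],"hand": 0.0},{"linear": [0,0,0],"rotation": [0,0,0],"hand": 0.0},{"linear": [0,0,0],"rotation": [0,0,0],"hand": 0.0},{"linear": [0,0,0],"rotation": [0,0,0],"hand": 0.0}], grip_force=50)

```text
time_s: 4.4
ee_pos: [0.5871, -0.0252, 0.1247]
tool_rot: [0.905, 0.425, 0.001, 0.001]
ft_force: [-0.6, -0.1, 6.1]
grip_width: 0.274
```

```bash
python3 - <<'E'
from h import *
s=snap('wrist','w4');snap('scene','s4')
st=r.get_state();print(st['ee_pos'],st['tool_rot'],st['time_s'],st['grip_width'],st['ft_force'])
E
```

```text
[ 0.58704793 -0.02524772  0.12466918] [9.05350321e-01 4.24663402e-01 1.16381315e-03 6.60605109e-04] 4.5 0.2722902661391405 [-0.23858881  0.08159917  5.28677766]
```

View pics/w4.png

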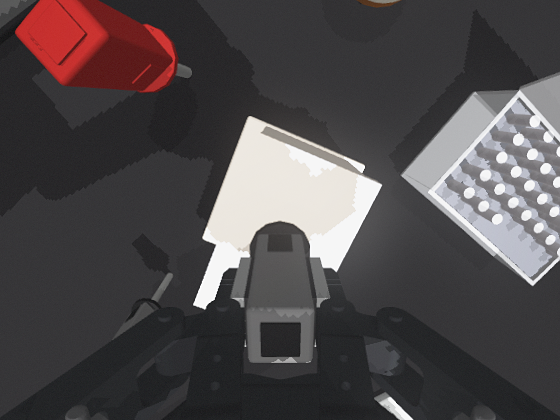

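View pics/s4.png

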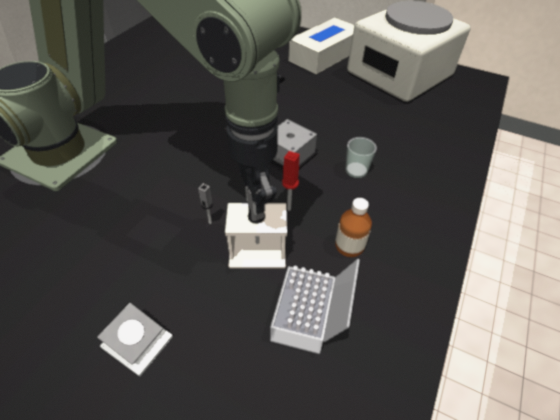

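Emit:
play_rows(targets=[{"linear": [0,0,10],"rotation": [0,0,0],"hand": 0.0},{"linear": [0,0,30],"rotation": [0,0,0],"hand": 0.0},{"linear": [0,0,60],"rotation": [0,0,0],"hand": 0.0},{"linear": [0,0,95],"rotation": [0,0,0],"hand": 0.0},{"linear": [0,0,130],"rotation": [0,0,0],"hand": 0.0}])

```text
time_s: 5.0
ee_pos: [0.5857, -0.0252, 0.2545]
tool_rot: [0.905, 0.425, -0.001, -0.0]
ft_force: [1.0, 0.3, -0.5]
grip_width: 0.276
```

Emit:
play_rows(targets=[{"linear": [0,0,10],"rotation": [0,0,0],"hand": 0.0},{"linear": [0,0,15],"rotation": [0,0,0],"hand": 0.0},{"linear": [0,0,15],"rotation": [0,0,0],"hand": 0.0},{"linear": [0,0,15],"rotation": [0,0,0],"hand": 0.0},{"linear": [0,0,15],"rotation": [0,0,0],"hand": 0.0}])

```text
time_s: 5.5
ee_pos: [0.5856, -0.0252, 0.2666]
tool_rot: [0.905, 0.425, -0.001, -0.001]
ft_force: [0.2, -0.3, -0.6]
grip_width: 0.275
```

```bash
python3 - <<'E'
from h import *
s=snap('wrist','w5');snap('scene','s5');snap('top','t5')
st=r.get_state();print(st['ee_pos'],st['tool_rot'],st['time_s'],st['grip_width'],st['ft_force'])
E
```

```text
[ 0.58600327 -0.02521932  0.26742126] [ 9.05354846e-01  4.24655087e-01 -7.31903190e-04 -3.53544453e-04] 5.65 0.2723056839106686 [ 0.0921325   0.40190817 -0.15560896]
```

View pics/w5.png

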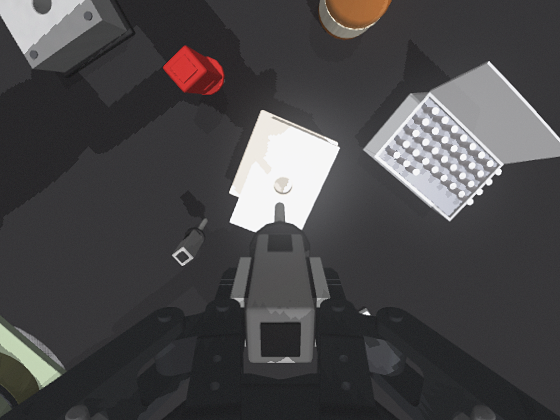

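View pics/s5.png

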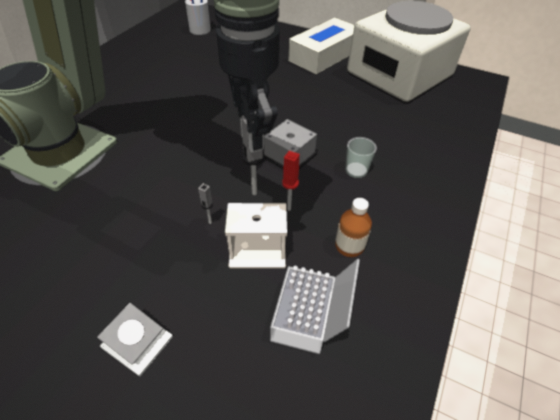

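The probe hangs free. Its tip is at about (280,206) in the wrist view and (254,195) in the scene view.

```bash
python3 - <<'E'
from h import *
w=load('w5');s=load('s5');t=load('t5');t0=load('top0')
print(proj(w,(.586,-.025,.157)),proj(s,(.586,-.025,.157)))
A=cv2.resize(w['color'][190:250,250:310,::-1],(390,390),interpolation=cv2.INTER_CUBIC)
B=cv2.resize(s['color'][140:200,225:285,::-1],(390,390),interpolation=cv2.INTER_CUBIC)
cv2.imwrite('pics/c5.png',np.hstack([A,B]))
# wrist cam in tool frame
from scipy.spatial.transform import Rotation as Ro
st=r.get_state();R=Ro.from_quat(st['tool_rot']).as_matrix();print('cam in tool',R.T@(-w['R'].T@w['t']-st['ee_pos']),(w['R']@R).round(3))
# tile yaw : plate edges in top0, foot
g=t0['color'].max(2);P=cloud(t0);sub=g[225:275,375:425]
C=cv2.resize(t0['color'][225:275,375:425,::-1],(600,600),interpolation=cv2.INTER_CUBIC);cv2.imwrite('pics/tile0.png',C)
E
```

```text
(np.float64(281.1188641326387), np.float64(204.58016593383462)) (np.float64(254.46949718363825), np.float64(193.16707918969774))
cam in tool [ 0.07871216 -0.00086795 -0.14290577] [[-0.     1.     0.   ]
 [-0.951 -0.    -0.308]
 [-0.308 -0.001  0.951]]
```

View pics/c5.png

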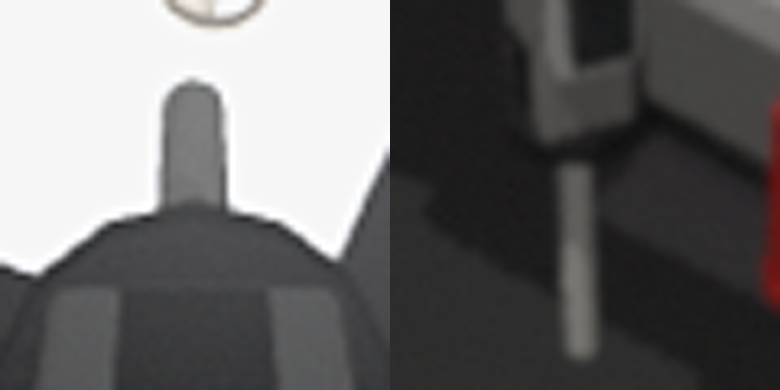

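View pics/tile0.png

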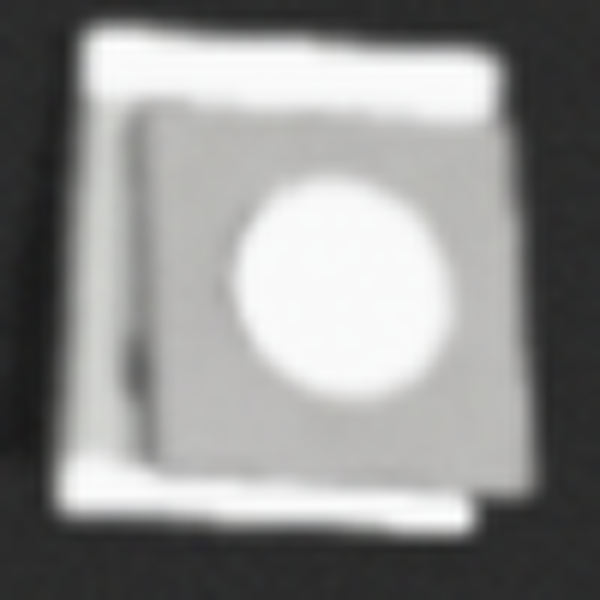

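```bash
python3 - <<'E'
from h import *
from scipy.spatial.transform import Rotation as Ro
t=load('top0');s=load('scene0');w=load('w5')
f=lambda p:((p[0]+.5)/12-.5+375,(p[1]+.5)/12-.5+225)
for a,b in (((85,30),(495,60)),((60,515),(475,530)),((80,35),(57,515))):
    d=plane(t,*f(a),.005)-plane(t,*f(b),.005);print(np.linalg.norm(d),np.degrees(np.arctan2(d[1],d[0])))
# depth plane w/ plate+disc region in both
for n,d in(('t',t),('s',s)):
    P=cloud(d);D=np.linalg.norm(P-[.502,-.2959,.042],axis=2);X=P[(D<.032)&(d['range_z']>0)];X0=np.median(X,0);V=np.linalg.svd(X-X.mean(0))[2];nn=V[2]*np.sign(V[2][2]);print(n,len(X),nn,np.degrees(np.arctan2(nn[1],nn[0])),np.degrees(np.arccos(nn[2])))
# tip triangulation
uw=((192+.5)/6.5-.5+250,(80+.5)/6.5-.5+190+4*0);us=((190+.5)/6.5-.5+225,(358+.5)/6.5-.5+140)
print(uw,us)
c1,d1=ray(w,*uw);c2,d2=ray(s,*us);k=np.linalg.lstsq(np.stack([d1,-d2],1),c2-c1,rcond=None)[0];print(c1+k[0]*d1,c2+k[1]*d2)
E
```

```text
0.08102137155917483 85.24298610335474
0.08159716775458266 86.66997018696492
0.0907411133615504 -3.8217466119478574
t 609 [ 0.31703492 -0.02331794  0.94812717] -4.206534750554971 18.535446366101095
s 1285 [ 0.30804397 -0.02559691  0.95102771] -4.750079791091026 18.00533982112687
(279.11538461538464, 201.8846153846154) (253.80769230769232, 194.65384615384616)
[ 0.58502488 -0.02364551  0.1509698 ] [ 0.58389332 -0.0239683   0.15126588]
```

Emit:
play_rows(targets=[{"linear": [0,-20,0],"rotation": [0,0,0],"hand": 0.0},{"linear": [0,-50,0],"rotation": [0.3,4,0],"hand": 0.0},{"linear": [-5,-85,0],"rotation": [0.6,8,0],"hand": 0.0},{"linear": [-10,-120,0],"rotation": [0.9,12,0],"hand": 0.0},{"linear": [-15,-155,-5],"rotation": [1.2,16,0],"hand": 0.0}])

```text
time_s: 6.15
ee_pos: [0.5715, -0.1816, 0.2638]
tool_rot: [0.896, 0.421, -0.122, -0.069]
ft_force: [0.4, -0.2, -1.8]
grip_width: 0.275
```

Emit:
play_rows(targets=[{"linear": [-2,-35,-5],"rotation": [0.15,1.95,0],"hand": 0.0},{"linear": [-4,-70,-15],"rotation": [0.15,1.95,0],"hand": 0.0},{"linear": [-6,-95,-20],"rotation": [0.15,1.95,0],"hand": 0.0},{"linear": [-7,-115,-26],"rotation": [0.15,1.95,0],"hand": 0.0},{"linear": [-7,-120,-31],"rotation": [0.15,1.95,0],"hand": 0.0}])

```text
time_s: 6.65
ee_pos: [0.564, -0.3021, 0.2314]
tool_rot: [0.895, 0.418, -0.136, -0.077]
ft_force: [0.3, -0.2, -0.5]
grip_width: 0.274
```

Emit:
play_rows(targets=[{"linear": [0,0,0],"rotation": [0,0,0],"hand": 0.0},{"linear": [0,0,0],"rotation": [0,0,0],"hand": 0.0},{"linear": [0,0,0],"rotation": [0,0,0],"hand": 0.0},{"linear": [0,0,0],"rotation": [0,0,0],"hand": 0.0},{"linear": [0,0,0],"rotation": [0,0,0],"hand": 0.0}])

```text
time_s: 7.15
ee_pos: [0.5645, -0.2995, 0.2328]
tool_rot: [0.894, 0.42, -0.136, -0.077]
ft_force: [-0.4, 0.0, -1.3]
grip_width: 0.273
```

```bash
python3 - <<'E'
from h import *
from scipy.spatial.transform import Rotation as Ro
snap('wrist','w6');snap('scene','s6')
st=r.get_state();R=Ro.from_quat(st['tool_rot']).as_matrix();n=np.array([.3082,-.0232,.951]);d=st['ee_pos']-.11*-R[:,2]*1
print(st['ee_pos'],-R[:,2],R[:,0],st['time_s'],st['grip_width'],st['ft_force'])
tip=st['ee_pos']+.11*R[:,2];e=tip-[.502,-.2959,.042];print('tip',tip,'along',e@n,'lat',e-n*(e@n))
E
```

```text
[ 0.56438659 -0.29981136  0.2326195 ] [ 0.30777528 -0.02283521  0.95118501] [ 0.61067057  0.77137089 -0.17907651] 7.25 0.2726066905371164 [ 0.93797849 -0.25703196 -1.28854501]
tip [ 0.5305313  -0.29729948  0.12798915] along 0.09060149606079142 lat [ 0.00060792  0.00070247 -0.00017287]
```

View pics/w6.png

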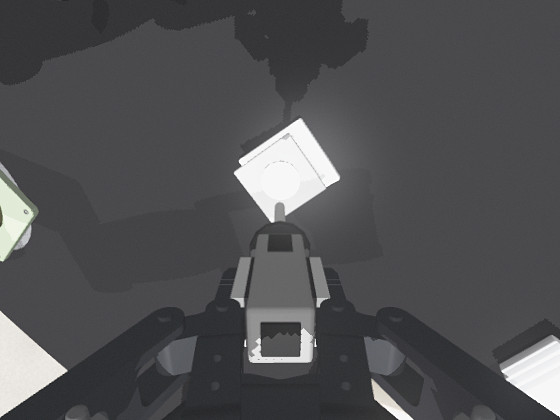

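View pics/s6.png

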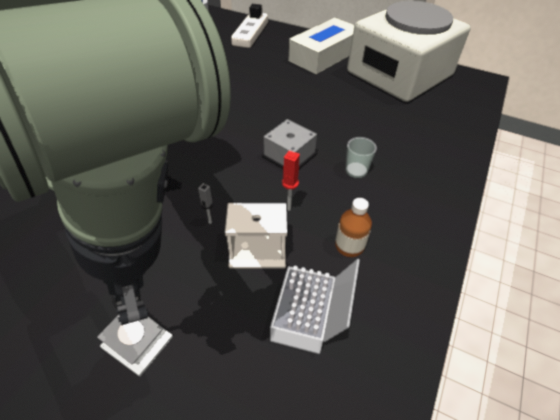

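Emit:
play_rows(targets=[{"linear": [-2,0,-8],"rotation": [0,0,0],"hand": 0.0},{"linear": [-7,0.4,-22],"rotation": [0,0,0],"hand": 0.0},{"linear": [-12,0.6,-36],"rotation": [0,0,0],"hand": 0.0},{"linear": [-16,0.8,-49],"rotation": [0,0,0],"hand": 0.0},{"linear": [-19,0.9,-58],"rotation": [0,0,0],"hand": 0.0}])

```text
time_s: 7.75
ee_pos: [0.5444, -0.299, 0.1729]
tool_rot: [0.894, 0.419, -0.137, -0.078]
ft_force: [-0.3, -0.1, -0.8]
grip_width: 0.272
```

Emit:
play_rows(targets=[{"linear": [-1.5,0.1,-4],"rotation": [0,0,0],"hand": 0.0},{"linear": [-2.5,0.1,-7],"rotation": [0,0,0],"hand": 0.0},{"linear": [-3,0.1,-9],"rotation": [0,0,0],"hand": 0.0},{"linear": [-3,0.1,-9],"rotation": [0,0,0],"hand": 0.0},{"linear": [-3,0.1,-9],"rotation": [0,0,0],"hand": 0.0}])

```text
time_s: 8.25
ee_pos: [0.5425, -0.2993, 0.1657]
tool_rot: [0.894, 0.419, -0.136, -0.076]
ft_force: [0.8, -1.2, -1.2]
grip_width: 0.27
```

```bash
python3 - <<'E'
from h import *
from scipy.spatial.transform import Rotation as Ro
snap('wrist','w7');s=snap('scene','s7')
st=r.get_state();R=Ro.from_quat(st['tool_rot']).as_matrix();n=np.array([.3082,-.0232,.951])
tip=st['ee_pos']+.11*R[:,2];e=tip-[.502,-.2959,.042];print(st['ee_pos'],st['ft_force'],'tip',tip,'along',e@n,'lat',e-n*(e@n))
w=load('w7')
A=cv2.resize(w['color'][130:250,220:340,::-1],(400,400),interpolation=cv2.INTER_CUBIC)
B=cv2.resize(s['color'][285:365,90:170,::-1],(400,400),interpolation=cv2.INTER_CUBIC)
cv2.imwrite('pics/c7.png',np.hstack([A,B]))
E
```

```text
[ 0.54254494 -0.29927894  0.16568319] [ 0.6365403   0.78683436 -0.79524249] tip [ 0.50873465 -0.29677495  0.0610381 ] along 0.0202011516059641 lat [ 0.00050865 -0.00040629 -0.00017319]
```

View pics/c7.png

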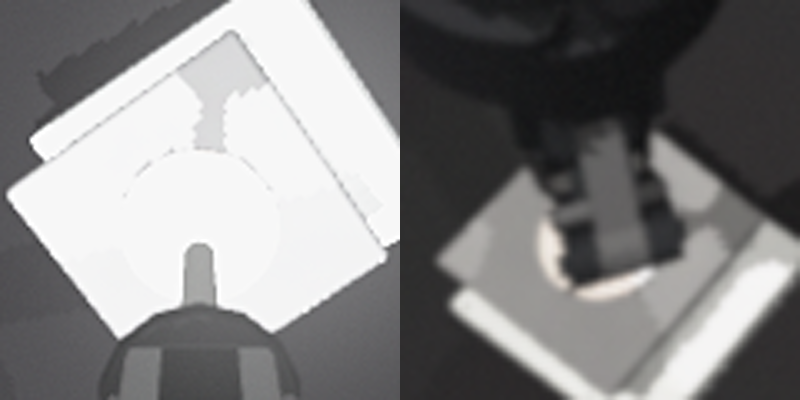

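The wrist crop shows the tip at (200,245) over the disc, whose middle is at about (200,225), with no contact. I'll hold here.

Emit:
play_rows(targets=[{"linear": [0,0,0],"rotation": [0,0,0],"hand": 0.0},{"linear": [0,0,0],"rotation": [0,0,0],"hand": 0.0},{"linear": [0,0,0],"rotation": [0,0,0],"hand": 0.0},{"linear": [0,0,0],"rotation": [0,0,0],"hand": 0.0},{"linear": [0,0,0],"rotation": [0,0,0],"hand": 0.0}])

```text
time_s: 8.85
ee_pos: [0.5423, -0.2992, 0.1653]
tool_rot: [0.894, 0.419, -0.136, -0.077]
ft_force: [-0.7, 0.9, -1.3]
grip_width: 0.274
```

```bash
python3 - <<'E'
from h import *
w=load('w7');n=np.array([.3082,-.0232,.951]);tip=np.array([.5087,-.2968,.061]);
print('tip pred',proj(w,tip)); 
for k in(0,.01,.02,.03): print(k,proj(w,np.array([.502,-.2959,.042])+k*n))
f=lambda x,y:(220+x*.3,130+y*.3)
print('tip obs',f(200,243),'disc obs',f(200,225))
E
```

```text
tip pred (np.float64(280.79692466161134), np.float64(205.04264223191208))
0 (np.float64(279.8984502670238), np.float64(198.0563431241372))
0.01 (np.float64(279.9238616595621), np.float64(201.39796898233823))
0.02 (np.float64(279.9510939412406), np.float64(204.97932423018247))
0.03 (np.float64(279.980348547165), np.float64(208.8269614327859))
tip obs (280.0, 202.89999999999998) disc obs (280.0, 197.5)
```

Emit:
play_rows(targets=[{"linear": [0,0,0],"rotation": [0,0,0],"hand": 0.0},{"linear": [0,0,0],"rotation": [0,0,0],"hand": 0.0},{"linear": [0,0,0],"rotation": [0,0,0],"hand": 0.0},{"linear": [0,0,0],"rotation": [0,0,0],"hand": 0.0},{"linear": [0,0,0],"rotation": [0,0,0],"hand": 0.0}])

```text
time_s: 9.35
ee_pos: [0.5422, -0.2992, 0.1653]
tool_rot: [0.894, 0.419, -0.136, -0.077]
ft_force: [-0.8, 0.7, -1.1]
grip_width: 0.272
```

Emit:
play_rows(targets=[{"linear": [0,0,0],"rotation": [0,0,0],"hand": 0.0},{"linear": [0,0,0],"rotation": [0,0,0],"hand": 0.0},{"linear": [0,0,0],"rotation": [0,0,0],"hand": 0.0},{"linear": [0,0,0],"rotation": [0,0,0],"hand": 0.0},{"linear": [0,0,0],"rotation": [0,0,0],"hand": 0.0}])

```text
time_s: 9.85
ee_pos: [0.5423, -0.2992, 0.1653]
tool_rot: [0.894, 0.419, -0.136, -0.077]
ft_force: [-0.6, -0.4, -0.7]
grip_width: 0.274
```

Emit:
play_rows(targets=[{"linear": [0,0,0],"rotation": [0,0,0],"hand": 0.0},{"linear": [0,0,0],"rotation": [0,0,0],"hand": 0.0},{"linear": [0,0,0],"rotation": [0,0,0],"hand": 0.0},{"linear": [0,0,0],"rotation": [0,0,0],"hand": 0.0},{"linear": [0,0,0],"rotation": [0,0,0],"hand": 0.0}])

```text
time_s: 10.35
ee_pos: [0.5423, -0.2992, 0.1653]
tool_rot: [0.894, 0.419, -0.136, -0.077]
ft_force: [-0.4, -0.1, -0.5]
grip_width: 0.275
```

Emit:
play_rows(targets=[{"linear": [0,0,0],"rotation": [0,0,0],"hand": 0.0},{"linear": [0,0,0],"rotation": [0,0,0],"hand": 0.0},{"linear": [0,0,0],"rotation": [0,0,0],"hand": 0.0},{"linear": [0,0,0],"rotation": [0,0,0],"hand": 0.0},{"linear": [0,0,0],"rotation": [0,0,0],"hand": 0.0}])

```text
time_s: 10.85
ee_pos: [0.5423, -0.2992, 0.1653]
tool_rot: [0.894, 0.419, -0.136, -0.077]
ft_force: [-1.2, -0.6, -1.3]
grip_width: 0.274
```

```bash
python3 - <<'E'
from h import *
for f in('top0','scene0'):
    d=load(f);c=d['color'].astype(int);m=(c[:,:,0]>150)&(c[:,:,1]<60)&(c[:,:,2]<60);P=cloud(d)[m];print(P.min(0),P.max(0),np.median(P,0))
    P=cloud(d).reshape(-1,3);q=P[(P[:,2]>.1)&(P[:,2]<.4)&(P[:,0]>.3)&(P[:,1]>-.35)&(P[:,1]<.4)&(P[:,0]<.7)];print(q.min(0),q.max(0),len(q))
E
```

```text
[ 0.58086622  0.08012004 -0.002633  ] [0.61862159 0.12635494 0.15668944] [0.59098196 0.08701313 0.08711897]
[ 0.45769936 -0.04152775  0.10011168] [0.60817691 0.10785668 0.17607004] 489
[0.58712646 0.08065782 0.082699  ] [0.61577513 0.10836923 0.15774868] [0.60234452 0.09034242 0.15389287]
[ 0.45936008 -0.04239254  0.10000303] [0.61175793 0.11084051 0.17366735] 1057
```

Emit:
play_rows(targets=[{"linear": [3,0,9],"rotation": [0,0,0],"hand": 0.0},{"linear": [9,-0.6,27],"rotation": [0,0,0],"hand": 0.0},{"linear": [17,-1.2,52],"rotation": [0,0,0],"hand": 0.0},{"linear": [25,-1.9,77],"rotation": [0,0,0],"hand": 0.0},{"linear": [33,-2.5,102],"rotation": [0,0,0],"hand": 0.0}])

```text
time_s: 11.35
ee_pos: [0.5757, -0.3017, 0.2692]
tool_rot: [0.894, 0.419, -0.136, -0.076]
ft_force: [-0.4, -0.4, -0.6]
grip_width: 0.272
```

Emit:
play_rows(targets=[{"linear": [-10,15,20],"rotation": [-0.2,-3,0],"hand": 0.0},{"linear": [-20,45,35],"rotation": [-0.5,-7,0],"hand": 0.0},{"linear": [-30,85,47],"rotation": [-0.8,-11,0],"hand": 0.0},{"linear": [-40,125,52],"rotation": [-1.1,-15,0],"hand": 0.0},{"linear": [-50,165,52],"rotation": [-1.35,-17.95,0],"hand": 0.0}])

```text
time_s: 11.85
ee_pos: [0.5248, -0.1355, 0.3217]
tool_rot: [0.906, 0.424, 0.002, 0.002]
ft_force: [1.4, 1.3, -1.5]
grip_width: 0.279
```

Emit:
play_rows(targets=[{"linear": [-1,40,0],"rotation": [0,0,0],"hand": 0.0},{"linear": [-2,80,0],"rotation": [0,0,0],"hand": 0.0},{"linear": [-3,120,0],"rotation": [0,0,0],"hand": 0.0},{"linear": [-4,160,0],"rotation": [0,0,0],"hand": 0.0},{"linear": [-5,200,0],"rotation": [0,0,0],"hand": 0.0}])

```text
time_s: 12.35
ee_pos: [0.5199, 0.0649, 0.3204]
tool_rot: [0.905, 0.425, 0.001, 0.0]
ft_force: [-0.6, -0.6, -0.9]
grip_width: 0.274
```

Emit:
play_rows(targets=[{"linear": [0,40,0],"rotation": [0,0,0],"hand": 0.0},{"linear": [0,80,0],"rotation": [0,0,0],"hand": 0.0},{"linear": [0,120,0],"rotation": [0,0,0],"hand": 0.0},{"linear": [0,155,0],"rotation": [0,0,0],"hand": 0.0},{"linear": [0,180,0],"rotation": [0,0,0],"hand": 0.0}])

```text
time_s: 12.85
ee_pos: [0.5199, 0.2457, 0.3201]
tool_rot: [0.905, 0.426, 0.0, -0.0]
ft_force: [0.7, -0.6, -2.2]
grip_width: 0.275
```

Emit:
play_rows(targets=[{"linear": [0,12,-10],"rotation": [0,0,0],"hand": 0.0},{"linear": [0,15,-30],"rotation": [0,0,0],"hand": 0.0},{"linear": [0,15,-50],"rotation": [0,0,0],"hand": 0.0},{"linear": [0,15,-65],"rotation": [0,0,0],"hand": 0.0},{"linear": [0,15,-75],"rotation": [0,0,0],"hand": 0.0}])

```text
time_s: 13.35
ee_pos: [0.5197, 0.2573, 0.2428]
tool_rot: [0.905, 0.424, -0.001, 0.0]
ft_force: [0.5, 0.6, -1.1]
grip_width: 0.282
```

Emit:
play_rows(targets=[{"linear": [0,0,0],"rotation": [0,0,0],"hand": 0.0},{"linear": [0,0,0],"rotation": [0,0,0],"hand": 0.0},{"linear": [0,0,0],"rotation": [0,0,0],"hand": 0.0},{"linear": [0,0,0],"rotation": [0,0,0],"hand": 0.0},{"linear": [0,0,0],"rotation": [0,0,0],"hand": 0.0}])

```text
time_s: 13.85
ee_pos: [0.5205, 0.2583, 0.245]
tool_rot: [0.905, 0.425, 0.001, 0.0]
ft_force: [0.1, -0.2, -1.0]
grip_width: 0.276
```

```bash
python3 - <<'E'
from h import *
from scipy.spatial.transform import Rotation as Ro
w=snap('wrist','w8');s=snap('scene','s8');snap('top','t8')
st=r.get_state();R=Ro.from_quat(st['tool_rot']).as_matrix();print(st['ee_pos'],-R[:,2],st['time_s'],st['grip_width'],'tip',st['ee_pos']+.11*R[:,2])
A=cv2.resize(w['color'][110:250,210:350,::-1],(400,400),interpolation=cv2.INTER_CUBIC)
B=cv2.resize(s['color'][80:180,240:340,::-1],(400,400),interpolation=cv2.INTER_CUBIC)
cv2.imwrite('pics/c8.png',np.hstack([A,B]))
E
```

```text
[0.52030403 0.25832944 0.24458256] [-4.70270783e-04 -1.17603061e-04  9.99999883e-01] 14.0 0.2767025219902478 tip [0.52035576 0.25834238 0.13458258]
```

View pics/c8.png

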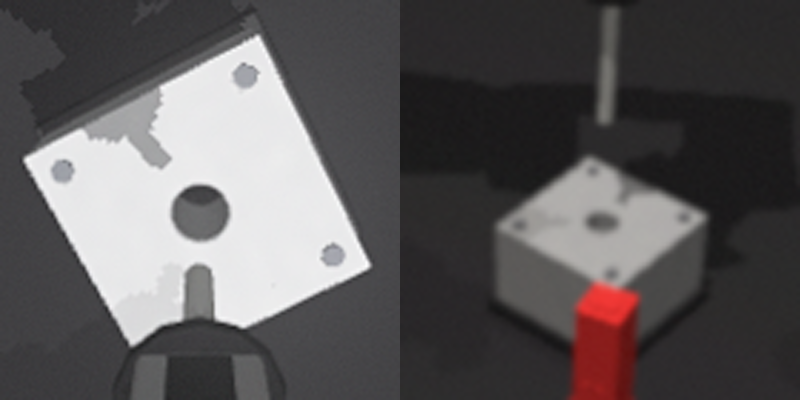

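View pics/s8.png

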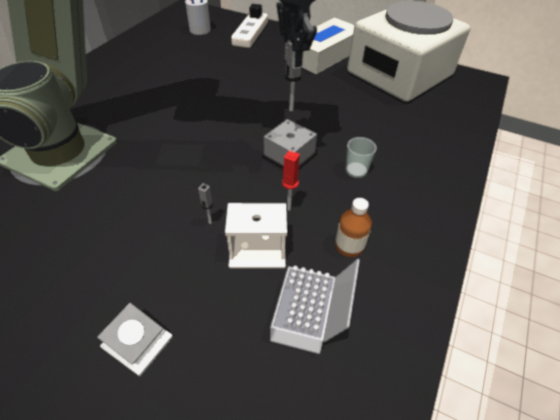

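```bash
python3 - <<'E'
from h import *
w=load('w8');s=load('s8')
g=w['color'].max(2)
u0,v0=210+200*.35,110+212*.35
m=(g<160).astype(np.uint8);n,l,st,c=cv2.connectedComponentsWithStats(m);k=l[int(v0),int(u0)];print(st[k])
ct,_=cv2.findContours((l==k).astype(np.uint8),cv2.RETR_EXTERNAL,cv2.CHAIN_APPROX_NONE);el=cv2.fitEllipse(ct[0]);print(el)
X=np.array([plane(w,*p[0],.065) for p in ct[0]]);(cx,cy),rad=cv2.minEnclosingCircle(X[:,:2].astype(np.float32));print('hole',plane(w,*el[0],.065),cx,cy,rad)
# stem edges in wrist rows
for v in range(200,224,3):
    row=g[v,262:300].astype(int);lo=np.where(row<170)[0];print(v,lo.min()+262 if len(lo) else 0,lo.max()+262 if len(lo) else 0,end=' | ')
print()
tip=np.array([.5203,.2583,.1346]);print('tip pred',proj(w,tip),'far rim',proj(w,tip+[-.0026*-1,.0031,0]),proj(w,tip-[-.0026*-1,.0031,0]))
for dz in(0,.02): print(proj(w,tip+[0,0,dz]),proj(s,tip+[0,0,dz]))
gs=s['color'].max(2)
for v in range(84,114,3): 
    row=gs[v,282:300].astype(int);print(v,row)
E
```

```text
[270 175  20  19 309]
((279.5905456542969, 183.98451232910156), (18.610349655151367, 19.29878044128418), 94.7222900390625)
hole [0.52044026 0.25916449 0.065     ] 0.5203353762626648 0.25913485884666443 0.009950844570994377
200 0 0 | 203 277 282 | 206 275 283 | 209 275 284 | 212 275 284 | 215 275 284 | 218 274 284 | 221 274 284 | 
tip pred (np.float64(280.22304567479705), np.float64(205.37838847046905)) far rim (np.float64(280.24446844170615), np.float64(200.51567814602654)) (np.float64(280.2018089716665), np.float64(210.19636669943432))
(np.float64(280.22304567479705), np.float64(205.37838847046905)) (np.float64(290.8360597330167), np.float64(109.72110724076668))
(np.float64(280.2949313853836), np.float64(213.36614696195045)) (np.float64(291.19680684658124), np.float64(102.00237488224711))
84 [42 42 42 42 43 42 42 47 64 84 91 88 70 49 42 41 43 41]
87 [43 42 42 43 43 42 42 47 67 86 93 85 67 48 42 42 43 41]
90 [42 42 42 43 43 42 42 49 67 87 91 82 62 45 41 41 42 42]
93 [43 41 42 42 42 43 42 51 75 95 94 80 56 45 43 44 43 42]
96 [ 42  44  43  43  43  42  45  60  91 112 109  87  59  43  43  42  43  42]
99 [ 42  41  42  43  43  42  46  66  95 114 110  87  56  44  43  44  43  42]
102 [ 27  27  28  27  27  28  38  65  97 114 105  79  45  31  30  31  30  30]
105 [ 29  27  28  27  28  28  39  72 104 114 101  70  39  27  27  27  28  26]
108 [ 28  29  30  33  32  34  47  84 114 115  96  63  35  29  28  29  29  30]
111 [28 28 34 40 43 43 46 54 64 66 57 48 45 43 42 43 42 41]
```

Emit:
play_rows(targets=[{"linear": [0.3,0.6,-8],"rotation": [0,0,0],"hand": 0.0},{"linear": [0.3,0.6,-23],"rotation": [0,0,0],"hand": 0.0},{"linear": [0.3,0.6,-38],"rotation": [0,0,0],"hand": 0.0},{"linear": [0.3,0.6,-50],"rotation": [0,0,0],"hand": 0.0},{"linear": [0.3,0.6,-57],"rotation": [0,0,0],"hand": 0.0}])

```text
time_s: 14.5
ee_pos: [0.52, 0.2586, 0.1857]
tool_rot: [0.905, 0.425, -0.001, 0.0]
ft_force: [0.1, -0.8, -0.8]
grip_width: 0.274
```

Emit:
play_rows(targets=[{"linear": [0,0,0],"rotation": [0,0,0],"hand": 0.0},{"linear": [0,0,0],"rotation": [0,0,0],"hand": 0.0},{"linear": [0,0,0],"rotation": [0,0,0],"hand": 0.0},{"linear": [0,0,0],"rotation": [0,0,0],"hand": 0.0},{"linear": [0,0,0],"rotation": [0,0,0],"hand": 0.0}])

```text
time_s: 15.0
ee_pos: [0.5208, 0.259, 0.1878]
tool_rot: [0.905, 0.425, 0.001, 0.0]
ft_force: [-0.3, 0.4, -1.1]
grip_width: 0.281
```

```bash
python3 - <<'E'
from h import *
from scipy.spatial.transform import Rotation as Ro
w=snap('wrist','w9');s=snap('scene','s9')
st=r.get_state();R=Ro.from_quat(st['tool_rot']).as_matrix();tip=st['ee_pos']+.11*R[:,2];print(st['ee_pos'],-R[:,2],st['time_s'],'tip',tip,st['ft_force'])
A=cv2.resize(w['color'][150:230,240:320,::-1],(400,400),interpolation=cv2.INTER_CUBIC)
B=cv2.resize(s['color'][100:160,260:320,::-1],(400,400),interpolation=cv2.INTER_CUBIC)
cv2.imwrite('pics/c9.png',np.hstack([A,B]))
print('hole pred w',proj(w,(.5204,.2591,.065)),'tip',proj(w,tip),'s hole',proj(s,(.5204,.2591,.065)),'tip',proj(s,tip))
E
```

```text
[0.5206543  0.25891311 0.18763121] [-5.60546320e-04 -1.50268528e-04  9.99999832e-01] 15.1 tip [0.52071596 0.25892964 0.07763123] [-0.64249987 -0.11387475 -0.77829008]
hole pred w (np.float64(279.9096374929597), np.float64(200.9044387879378)) tip (np.float64(280.3768521642185), np.float64(205.3062784659403)) s hole (np.float64(289.8546220681363), np.float64(134.46153592183867)) tip (np.float64(290.1470022359024), np.float64(130.2297348178895))
```

View pics/c9.png

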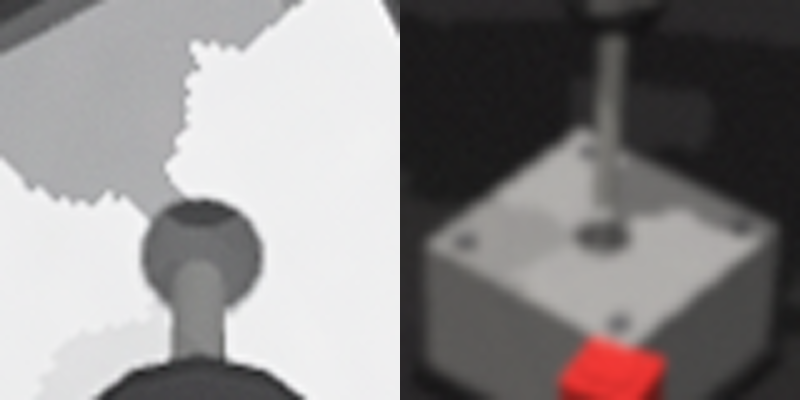

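Emit:
play_rows(targets=[{"linear": [0.5,-0.3,0],"rotation": [0,0,0],"hand": 0.0},{"linear": [0.5,-0.3,-2],"rotation": [0,0,0],"hand": 0.0},{"linear": [0.5,-0.3,-6],"rotation": [0,0,0],"hand": 0.0},{"linear": [0.5,-0.3,-11],"rotation": [0,0,0],"hand": 0.0},{"linear": [0.5,-0.3,-16],"rotation": [0,0,0],"hand": 0.0}])

```text
time_s: 15.6
ee_pos: [0.5209, 0.2585, 0.1707]
tool_rot: [0.905, 0.425, -0.0, 0.0]
ft_force: [-0.6, -0.3, -1.1]
grip_width: 0.274
```

Emit:
play_rows(targets=[{"linear": [0,0,-2],"rotation": [0,0,0],"hand": 0.0},{"linear": [0,0,-2],"rotation": [0,0,0],"hand": 0.0},{"linear": [0,0,-2],"rotation": [0,0,0],"hand": 0.0},{"linear": [0,0,-2],"rotation": [0,0,0],"hand": 0.0},{"linear": [0,0,-2],"rotation": [0,0,0],"hand": 0.0}])

```text
time_s: 16.1
ee_pos: [0.5212, 0.2586, 0.1696]
tool_rot: [0.905, 0.425, 0.0, 0.0]
ft_force: [0.8, -0.6, -1.7]
grip_width: 0.276
```

```bash
python3 - <<'E'
from h import *
from scipy.spatial.transform import Rotation as Ro
w=snap('wrist','w10');s=snap('scene','s10')
st=r.get_state();R=Ro.from_quat(st['tool_rot']).as_matrix();tip=st['ee_pos']+.11*R[:,2];print(st['ee_pos'],-R[:,2],st['time_s'],'tip',tip,st['ft_force'])
A=cv2.resize(w['color'][160:220,250:310,::-1],(400,400),interpolation=cv2.INTER_CUBIC)
B=cv2.resize(s['color'][110:160,265:315,::-1],(400,400),interpolation=cv2.INTER_CUBIC)
cv2.imwrite('pics/c10.png',np.hstack([A,B]))
ax=np.array([tip[0],tip[1],.065])
print('hole pred w',proj(w,(.5204,.2591,.065)),'axis at mouth',proj(w,ax),'s hole',proj(s,(.5204,.2591,.065)),proj(s,ax))
E
```

```text
[0.52112021 0.25861367 0.16951639] [-3.64665295e-04 -6.44150795e-05  9.99999931e-01] 16.2 tip [0.52116032 0.25862075 0.0595164 ] [-0.35491594 -0.19784035 -0.78321856]
hole pred w (np.float64(279.287678468693), np.float64(207.48600149190133)) axis at mouth (np.float64(280.4273616111314), np.float64(207.34178131118907)) s hole (np.float64(289.8546220681363), np.float64(134.46153592183867)) (np.float64(290.05358482249426), np.float64(134.6659796843709))
```

View pics/c10.png

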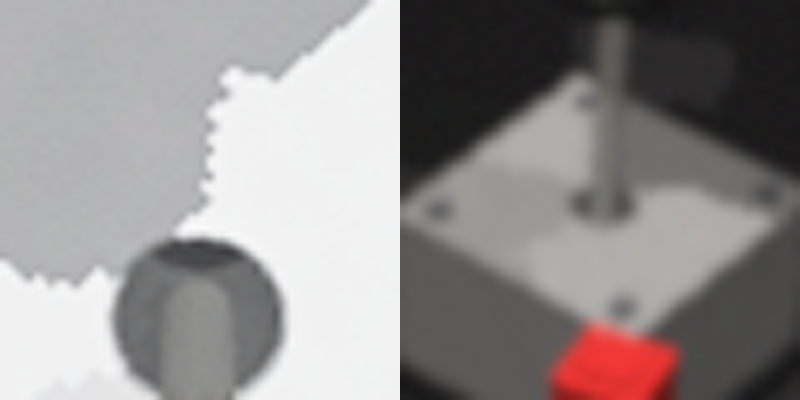

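The stem stands centred in the hole in both views (wrist: hole 113–284, stem 162–236), so I'll continue straight down.

Emit:
play_rows(targets=[{"linear": [0,0,-4],"rotation": [0,0,0],"hand": 0.0},{"linear": [0,0,-9],"rotation": [0,0,0],"hand": 0.0},{"linear": [0,0,-14],"rotation": [0,0,0],"hand": 0.0},{"linear": [0,0,-18],"rotation": [0,0,0],"hand": 0.0},{"linear": [0,0,-20],"rotation": [0,0,0],"hand": 0.0}])

```text
time_s: 16.7
ee_pos: [0.5208, 0.2584, 0.1486]
tool_rot: [0.905, 0.425, -0.001, 0.0]
ft_force: [0.4, 0.6, -0.9]
grip_width: 0.273
```

Emit:
play_rows(targets=[{"linear": [0,0,-3],"rotation": [0,0,0],"hand": 0.0},{"linear": [0,0,-7],"rotation": [0,0,0],"hand": 0.0},{"linear": [0,0,-11],"rotation": [0,0,0],"hand": 0.0},{"linear": [0,0,-14],"rotation": [0,0,0],"hand": 0.0},{"linear": [0,0,-14],"rotation": [0,0,0],"hand": 0.0}])

```text
time_s: 17.2
ee_pos: [0.5208, 0.2584, 0.1348]
tool_rot: [0.905, 0.425, -0.001, 0.0]
ft_force: [-0.3, 0.2, -1.7]
grip_width: 0.276
```

Emit:
play_rows(targets=[{"linear": [0,0,0],"rotation": [0,0,0],"hand": 0.0},{"linear": [0,0,0],"rotation": [0,0,0],"hand": 0.0},{"linear": [0,0,0],"rotation": [0,0,0],"hand": 0.0},{"linear": [0,0,0],"rotation": [0,0,0],"hand": 0.0},{"linear": [0,0,0],"rotation": [0,0,0],"hand": 0.0}])

```text
time_s: 17.7
ee_pos: [0.5211, 0.2586, 0.1355]
tool_rot: [0.905, 0.425, 0.0, 0.0]
ft_force: [-0.1, -0.2, -1.8]
grip_width: 0.274
```

```bash
python3 - <<'E'
from h import *
from scipy.spatial.transform import Rotation as Ro
w=snap('wrist','w11');s=snap('scene','s11')
st=r.get_state();R=Ro.from_quat(st['tool_rot']).as_matrix();tip=st['ee_pos']+.11*R[:,2];print(st['ee_pos'],-R[:,2],st['time_s'],'tip',tip,st['ft_force'],st['grip_width'])
A=cv2.resize(w['color'][175:245,245:315,::-1],(400,400),interpolation=cv2.INTER_CUBIC)
B=cv2.resize(s['color'][110:150,270:310,::-1],(400,400),interpolation=cv2.INTER_CUBIC)
cv2.imwrite('pics/c11.png',np.hstack([A,B]))
ax=np.array([tip[0],tip[1],.065])
print('hole pred w',proj(w,(.5204,.2591,.065)),'axis',proj(w,ax), 's right',s['R'][0])
col=ax+[0,0,.04];print('collar bottom center pred s (80mm)',proj(s,tip+[0,0,.08]),'w',proj(w,tip+[0,0,.08]))
E
```

```text
[0.52106641 0.25858415 0.1353863 ] [-1.47735644e-04  2.70501058e-05  9.99999989e-01] 17.8 tip [0.52108266 0.25858117 0.0253863 ] [-0.66505755 -0.47561798 -1.22115664] 0.2751182380074614
hole pred w (np.float64(279.3428828259378), np.float64(222.43203804953285)) axis (np.float64(280.5945504216905), np.float64(222.37963011282537)) s right [0.89032321 0.45513    0.01346374]
collar bottom center pred s (80mm) (np.float64(290.68868107941864), np.float64(120.56345605356435)) w (np.float64(280.8271108135801), np.float64(246.8631243794105))
```

View pics/c11.png

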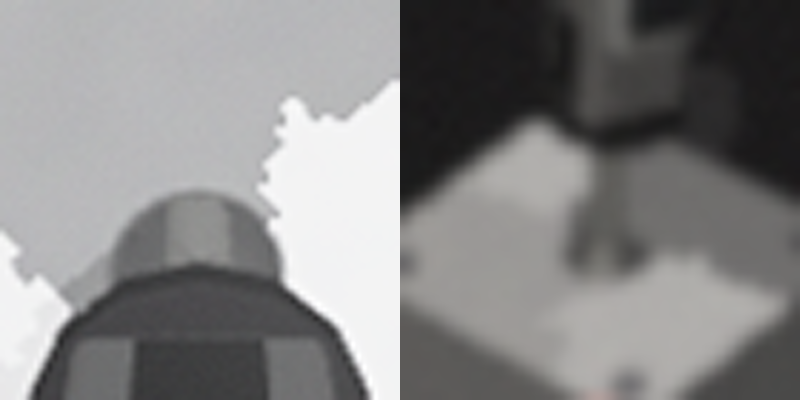

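View pics/s11.png

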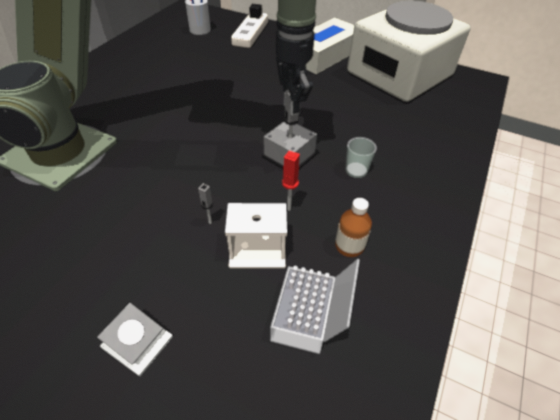

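Emit:
play_rows(targets=[{"linear": [-0.3,0,0],"rotation": [0,0,0],"hand": 0.0},{"linear": [-0.5,0,0],"rotation": [0,0,0],"hand": 0.0},{"linear": [-0.5,0,0],"rotation": [0,0,0],"hand": 0.0},{"linear": [-0.5,0,0],"rotation": [0,0,0],"hand": 0.0},{"linear": [-0.5,0,0],"rotation": [0,0,0],"hand": 0.0}])

```text
time_s: 18.3
ee_pos: [0.5206, 0.2586, 0.1353]
tool_rot: [0.905, 0.425, 0.0, 0.0]
ft_force: [-0.1, -0.4, -0.6]
grip_width: 0.274
```

Emit:
play_rows(targets=[{"linear": [0,0,0],"rotation": [0,0,0],"hand": 0.0},{"linear": [0,0,0],"rotation": [0,0,0],"hand": 0.0},{"linear": [0,0,0],"rotation": [0,0,0],"hand": 0.0},{"linear": [0,0,0],"rotation": [0,0,0],"hand": 0.0},{"linear": [0,0,0],"rotation": [0,0,0],"hand": 0.0}])

```text
time_s: 18.8
ee_pos: [0.5206, 0.2586, 0.1353]
tool_rot: [0.905, 0.425, 0.0, 0.0]
ft_force: [0.2, -0.5, -1.0]
grip_width: 0.276
```

```bash
python3 - <<'E'
from h import *
st=r.get_state();print(st['ee_pos'],st['tool_rot'],st['ft_force'],st['grip_width'],np.abs(st['joint_vel']).max(),st['time_s']);print(r.finish_job())
E
```

```text
[0.52056452 0.25860851 0.13533129] [9.05350074e-01 4.24666036e-01 1.90114531e-05 3.05034412e-05] [ 0.18191855 -0.47930177 -0.95874263] 0.2757435619462687 0.0017750125900933616 18.8
the job is handed in; nothing more can be done
None
```

I lifted the probe from its stand and held it about 20 mm square off the disc's middle for just over 2.5 s. I then lowered the stem upright into the cell's hole and handed the job in at 18.8 s with the probe still held. `finish_job` reports no verdict, so success rests on my own checks below.

- **Tip depth and tilt:** the tip is about 40 mm below the top of the hole, worked out from the tool pose and the grasp offset. The stem is upright to better than 0.001 rad, going by the tool pose.
- **Centring:** by the tool pose the tip is about 0.5 mm from the measured hole centre. The last pictures, taken before a final 0.5 mm correction, disagreed slightly: the wrist view showed the stem about 0.2 mm off and the scene view about 1 mm off. Both are within the 3.5 mm allowed, and I took no picture after the correction.
- **Contact and stillness:** wrist forces stayed near zero, with no sign of touching the disc or the cell. The largest joint speed at the end was 0.002 rad/s.
- **Bystanders:** the tip box, bottle and beaker look unmoved in the last scene picture.
- **Tip height:** triangulating the tip from two views put it 5 to 6 mm lower than the tool pose did. I put this down to seeing the stem's rim rather than its centre. Even if that reading were right, the tip would still be within the 30 to 50 mm range.

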